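# Stack a bronze's plinth in the assembly fixture and close the keeper

## Robot

A 6-joint arm with a two-finger parallel gripper is mounted at the origin on the work surface. World frame = base frame: x ahead of the robot, y to its left, z up, the work surface at z = 0. Lengths are in m, angles in degrees, forces in N, time in s.
With the tool pointing down it reaches from about 0.35 to 0.875 m from the base axis. Payload 4.2 kg.
Tool frame: the origin (TCP) lies midway between the tips of the shut fingers; the grasp point (between the pads) lies 19 mm behind it; z points along the fingers, y is the line along which they close (so a half turn about z gives the same grasp; the last joint's range is limited). The gripper opens to 87 mm and grips with 3 to 60 N. Pads are 19 mm wide; open, the fingers measure 117 mm over their backs; the gripper's body (75 mm by 190 mm) begins 51 mm behind the grasp point.
Start: joints at [78.415, 22.042, 0.453, 0, -68.411, -14.817], TCP at [0.278, 0.56, 0.223] pointing down, gripper open.
Joint ranges: [-179.83, 179.83], [-69.29, 118.12], [-61.27, 80.66], [-181.25, 117.63], [-171.15, -9.14], [-177.46, 177.46]. Speed limits (degrees/s): [159.86, 159.86, 180, 180, 180, 180].

## Interface

Orientations are given as [roll, pitch, yaw] about the fixed x, y, z axes, in that order (R = Rz(yaw) Ry(pitch) Rx(roll)).
In Python, from workcell import env gives the robot as it stands. The module is installed in compiled form; this text tells all that it offers. Calls block until the motion is done:
- env.goto(position, orientation): joint-space move of the TCP to a pose.
- env.move_straight(position, rotation=None, rate=0.15, force_limit=None): straight line of the TCP; rotation=None keeps the orientation; rate is the mean speed in m/s. With force_limit (N) it stops when the force on the tool has changed by that much, and returns True; else False.
- env.set_joints(angles): joint-space move.
- env.gripper_to(opening, grasp_force=None): opening from 0.0 (shut) to 1.0 (fully open); grasp_force is the grip in N (None keeps the last); returns when the fingers have stopped.
- env.dwell(seconds).
- env.inverse_kinematics(position, orientation): joint angles nearest the present ones, or None.
- env.read_state(): the state.
- env.grab_frame(name): name is "side" or "top"; returns a dict with "image" (384x512x3 uint8, blue, green, red), "fx", "fy", "cx", "cy" (pixels), "position" and "orientation" of the camera in the world. Camera axes: x right, y up, looking along -z (the intrinsics and any distortion apply to the point x, -y, -z); pixel columns grow to the right and rows downward; lengths in m; the calibration is good to about 2 mm. A picture is of the moment at which its call begins. There is no depth.
A pose or a line that the arm cannot do raises env.Unreachable and nothing moves.
- env.close_job(): hands the job in; it is judged then, once.
Trained networks look in a picture, given as the dict that the camera call returned (one of the last four; its "shot" number tells which), for a name from the list of things; names that differ only in an ending like _2 or _b are one class to them, and where a whole thing is asked for, a point or a joint stands for the part that bears it (a point fixed in the world has none). Each returns a list of dicts, best first, with "score" (0 to 1); they miss things now and then, are a little off and sometimes report something else, mostly with a low value. They report only what shows in the picture. A call takes as long as a camera call. They do not tell look-alikes from the thing itself.
- env.search_frame(picture, thing): "xyz" ([x, y, z] in m, in world coordinates, good to about 4 mm: the middle of the surface that is visible of it).
- env.trace(picture, thing): "mask" (384x512 bool, what is visible of it).
The state is a dict: "clock": time; "joint_positions": joint angles; "qvel": joint speeds; "joint_torque": joint torques, N m; "position": TCP position; "tool_rot": TCP orientation; "force": force on the tool from outside, world axes, zero at the start; "wrist_torque": the same for the moment, N m; "opening": opening from 0.0 (shut) to 1.0 (fully open); "finger_force": force on a finger pad.
Only numpy, scipy, OpenCV 4.12 (cv2) and the standard library are available. Lean on these libraries where they do the work, as an engineer would, in place of code of your own. Each camera call takes 0.05 s, during which the arm holds its last target. There are 200 camera calls.

## Task

Assemble the sculpture's plinth in the fixture's pocket, one part after the other: first the thick timber block, then the flat spacer plate, then the bronze cap right way up, each set down gently (not dropped) so that it sits flat, square and fully home on the one below before you let go and fetch the next. Then swing the keeper bar fully in over the finished stack, up to its stop, and let go; leave everything else on the bench where it is.

Things in the scene. Friction and masses are not known exactly. Their poses are not given: they have to be found in the camera images.
- plinth_block: Dark timber block, 110 x 62 x 50 mm high (the thick rectangular part). Origin: centre of its underside; x along the 110 mm length, y across the 62 mm width, z up. Same after a half turn.
- spacer_plate: Plain rectangular wooden plate with square corners, 110 x 62 x 16 mm high. Origin: centre of its underside; x along the length, y across the width, z up. Same after a half turn.
- bronze_cap: Stepped cast bronze cap lying right way up: lower tier 110 x 62 x 16 mm high with corners rounded to 20 mm radius, upper tier 92 x 44 x 8 mm (24 mm high in all). Origin: centre of its underside; x along the length, y across the width, z up. Same after a half turn.
- fixture: Aluminium fixture fixed to the table: base 225 x 132 x 12 mm, four corner angles (walls 6 mm) round an open pocket 116 x 66 mm, long along the fixture's x. Walls are vertical up to 88 mm above the table, then flare outward to 99 mm. Both long sides are open over 60 mm (|x| < 30 mm) for the fingers. Origin: under the pocket centre at table height; z up.
- pocket (a point): Centre of the pocket's floor, 12 mm above the table; axes as the fixture.
- keeper (a joint): Steel keeper bar on a vertical hinge at the fixture's +x end, rad. 0 (stop): bar across the pocket, knob over its centre. Grows as the bar swings out to the fixture's +y side; at 1.57 it points along +y; stop at 2.2. Stays where left. Bar 22 mm wide, 10 mm thick, underside 105 mm above the table, 3 mm above a complete stack.
- keeper_knob (a point): Centre of the top of the upright black knob (22 mm dia, 36 mm high above the bar, its top 151 mm above the table) at the keeper bar's free end, 108 mm from the hinge axis.
- keeper_pivot (a point): Point on the keeper's hinge axis, 108 mm along the fixture's +x from the pocket centre, 105 mm above the table. The bar turns on a 28 mm dia post.
- wax_tin: Bystander: low plain metal tin, 68 dia x 40 high mm; leave it where it is. Origin at the centre of its underside when standing or lying as found.
- spatula: Bystander: spatula lying flat, 190 long mm; leave it where it is. Origin at the centre of its underside when standing or lying as found.
- brush: Bystander: brush lying flat, 220 long mm; leave it where it is. Origin at the centre of its underside when standing or lying as found.
- wrench: Bystander: wrench lying flat, 180 long mm; leave it where it is. Origin at the centre of its underside when standing or lying as found.
- jar: Bystander: amber glass jar with black cap, 72 dia x 120 high mm; leave it where it is. Origin at the centre of its underside when standing or lying as found.
- mug: Bystander: blue mug, 80 dia x 90 high mm; leave it where it is. Origin at the centre of its underside when standing or lying as found.
There are look-alikes about, which are no part of the job. Of the things that look like the plinth_block, the larger one is meant. What is shaped like the spacer_plate but purple is not meant.

How it is judged:
By the outcome, as a careful person would: the job done as asked, in the order asked, and still so for the second after the job is handed in, with the robot touching nothing.
It also fails if it takes over 72 s, if anything falls off the work surface, if the arm or the gripper's body presses on something with over 40 N, if the wrist force passes 120 N, or if a joint passes its speed limit or range.

## Working session

There is one attempt and no reset: what is moved stays moved. The work goes in short steps, each a Python script; the robot and the scene stay as the last script left them, time stands still between calls to the robot, and variables do not carry over. Pictures are saved under pics/ and viewed, at most 10 in all, crops included, and the job is handed in when it is done.

```bash
mkdir -p pics; ls
python3 - <<'E'
from workcell import env
import cv2,numpy as np
for n in("top","side"):
    f=env.grab_frame(n); cv2.imwrite(f"pics/{n}0.png",f["image"])
    print(n,{k:(np.round(v,4).tolist() if k!="image" else v.shape) for k,v in f.items()})
    for t in("plinth_block","spacer_plate","bronze_cap","fixture","keeper_knob","keeper"):
        print(t,[(np.round(d["xyz"],3).tolist(),round(d["score"],2)) for d in env.search_frame(f,t)])
print(env.read_state())
E
```

```text
pics
top {'image': (384, 512, 3), 'fx': 411.0578, 'fy': 411.0578, 'cx': 254.1154, 'cy': 186.012, 'position': [0.3318, 0.1416, 1.4824], 'orientation': [5.7263, -0.4982, -90.2072], 'shot': 1}
plinth_block [([0.47, 0.347, 0.051], 0.82), ([0.362, 0.456, 0.031], 0.7)]
spacer_plate [([0.194, 0.362, 0.015], 0.92), ([0.43, 0.094, 0.02], 0.57)]
bronze_cap [([0.648, 0.131, 0.023], 0.88), ([0.493, -0.209, 0.014], 0.32)]
fixture [([0.493, -0.21, 0.015], 0.86)]
keeper_knob [([0.554, -0.15, 0.114], 0.68)]
keeper [([0.488, -0.21, 0.014], 0.64), ([0.553, -0.148, 0.118], 0.56)]
side {'image': (384, 512, 3), 'fx': 406.0308, 'fy': 406.0308, 'cx': 253.5208, 'cy': 189.9662, 'position': [0.3657, -0.8986, 0.8132], 'orientation': [55.9766, -0.6413, -5.5451], 'shot': 2}
plinth_block [([0.368, 0.439, 0.031], 0.71), ([0.472, 0.336, 0.04], 0.7), ([0.734, -0.211, 0.008], 0.21)]
spacer_plate [([0.192, 0.356, 0.02], 0.9), ([0.426, 0.084, 0.018], 0.55)]
bronze_cap [([0.648, 0.119, 0.023], 0.85)]
fixture [([0.499, -0.226, 0.014], 0.9)]
keeper_knob []
keeper [([0.551, -0.145, 0.119], 0.82)]
{'clock': 0.7, 'joint_positions': array([ 7.84153927e+01,  2.20375364e+01,  4.53473480e-01, -1.46554739e-03,
       -6.84106356e+01, -1.48146195e+01]), 'qvel': array([-0.00213099, -0.00225059,  0.08408082,  0.09037485,  0.10089778,
        0.00278934]), 'joint_torque': array([ 2.12963628e-04, -3.90330291e+01,  1.87589300e+01,  4.22384486e+00,
        1.56068732e-02, -1.35249559e-05]), 'position': array([0.27787151, 0.55981119, 0.22259577]), 'tool_rot': array([-1.79995223e+02,  2.67304774e-03, -2.63997659e+01]), 'force': array([-1.03162785, -0.34470148, -1.27323438]), 'wrist_torque': array([ 0.03661939, -0.00733498,  0.03580871]), 'finger_force': 0.0, 'opening': 1.0022543704563893}
```

View pics/top0.png

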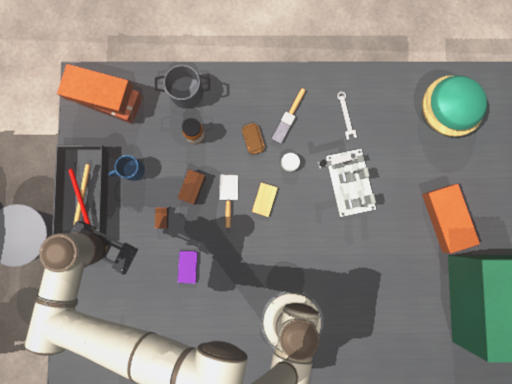

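View pics/side0.png

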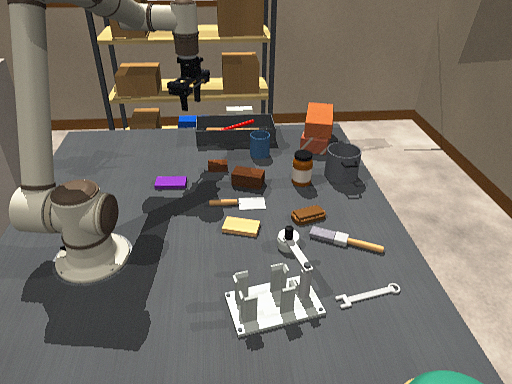

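The top view shows these candidates:
- **Block:** large dark timber block at (192,186); a smaller look-alike at (161,217).
- **Plate:** yellow plate at (265,199); the purple look-alike at (188,267) is excluded.
- **Cap:** at (253,138).
- **Fixture:** at (352,182), with the knob at about (322,163) near the tin at (291,162).

Next I'll fit poses and check the choice in close crops.

```bash
cat > h.py <<'E'
from workcell import env
import cv2,numpy as np
from scipy.spatial.transform import Rotation as R
from scipy.optimize import minimize
def proj(f,P):
    p=(np.atleast_2d(P)-f["position"])@R.from_euler("xyz",f["orientation"],degrees=True).as_matrix()
    return np.c_[f["cx"]+f["fx"]*p[:,0]/-p[:,2], f["cy"]+f["fy"]*p[:,1]/p[:,2]]
def back(f,uv,z):
    d=R.from_euler("xyz",f["orientation"],degrees=True).apply([(uv[0]-f["cx"])/f["fx"],-(uv[1]-f["cy"])/f["fy"],-1])
    o=np.array(f["position"]); return o+d*(z-o[2])/d[2]
def box(x0,x1,y0,y1,z0,z1): return np.array([[x,y,z] for x in(x0,x1) for y in(y0,y1) for z in(z0,z1)],float)
BLOCK=[box(-.055,.055,-.031,.031,0,.05)]
PLATE=[box(-.055,.055,-.031,.031,0,.016)]
a=np.radians(np.arange(0,91,15)); c=[(sx*(.035+.02*np.cos(t)),sy*(.011+.02*np.sin(t)),z) for sx in(1,-1) for sy in(1,-1) for t in a for z in(0,.016)]
CAP=[np.array(c),box(-.046,.046,-.022,.022,.016,.024)]
FIX=[box(-.1125,.1125,-.066,.066,0,.012)]
for sx in(1,-1):
    for sy in(1,-1):
        FIX+=[box(*sorted((sx*.058,sx*.064)),*sorted((sy*.012,sy*.039)),.012,.099),box(*sorted((sx*.03,sx*.064)),*sorted((sy*.033,sy*.039)),.012,.099)]
def world(P,p): 
    c,s=np.cos(p[2]),np.sin(p[2]); return P@np.array([[c,s,0],[-s,c,0],[0,0,1]])+[p[0],p[1],p[3] if len(p)>3 else 0]
S=4
def render(f,parts,p):
    m=np.zeros((384*S,512*S),np.uint8)
    for P in parts:
        h=cv2.convexHull(((proj(f,world(P,p))+.5)*S*16).astype(np.int32)); cv2.fillConvexPoly(m,h,1,shift=4)
    return m
def fit(fm,parts,p0,z=0):
    ms=[(f,cv2.resize(m.astype(np.float32),None,fx=S,fy=S,interpolation=cv2.INTER_LINEAR)>.5) for f,m in fm]
    def cost(q):
        p=[q[0]/100,q[1]/100,q[2]/10,z]; return sum(1-(r&m).sum()/(r|m).sum() for f,m in ms for r in[render(f,parts,p)>0])
    best=None
    for y in ([p0[2]] if p0[2] is not None else np.radians(np.arange(0,180,30))):
        x0=np.array([p0[0]*100,p0[1]*100,y*10])
        r=minimize(cost,x0,method="Nelder-Mead",options=dict(initial_simplex=np.vstack([x0,x0+[1,0,0],x0+[0,1,0],x0+[0,0,1.5]]),xatol=.005,fatol=1e-4,maxiter=150))
        if best is None or r.fun<best.fun: best=r
    return np.array([best.x[0]/100,best.x[1]/100,best.x[2]/10]),best.fun/len(ms)
def pick(f,thing,xy):
    """mask of the instance lying nearest xy"""
    u=proj(f,[xy[0],xy[1],.02])[0]; L=[d for d in env.trace(f,thing) if d["mask"].any()]
    if not L: return None
    g=lambda d: np.linalg.norm(np.argwhere(d["mask"]).mean(0)[::-1]-u)
    d=min(L,key=g); print(thing,"score",round(d["score"],2),"px off",round(g(d),1),"area",d["mask"].sum()); return d["mask"]
E
python3 - <<'E'
from h import *
T=env.grab_frame("top");Sd=env.grab_frame("side")
crop=lambda f,u0,v0,w,h,k:cv2.resize(f["image"][v0:v0+h,u0:u0+w],None,fx=k,fy=k,interpolation=cv2.INTER_CUBIC)
cv2.imwrite("pics/c1.png",np.vstack([crop(T,140,120,200,100,4)[:300],np.hstack([crop(T,300,130,100,75,4),crop(Sd,215,215,120,90,4)[:300,:400]])])[:600])
for n,t,parts,xy in(("block","plinth_block",BLOCK,(.47,.345)),("plate","spacer_plate",PLATE,(.43,.09)),("cap","bronze_cap",CAP,(.648,.125)),("fix","fixture",FIX,(.49,-.21)),("small","plinth_block",BLOCK,(.365,.45))):
    fm=[(f,m) for f in(T,Sd) for m in[pick(f,t,xy)] if m is not None]
    for g in [fm]+[[x] for x in fm]:
        p,e=fit(g,parts,(*xy,None)); print(n,np.round(p[:2],4),round(np.degrees(p[2])%180,1),"loss",round(e,3))
E
```

```text
plinth_block score 0.92 px off 2.2 area 578
plinth_block score 0.63 px off 2.3 area 660
block [0.474 0.351] 159.1 loss 0.062
block [0.4742 0.35  ] 159.9 loss 0.085
block [0.4741 0.3518] 158.5 loss 0.035
spacer_plate score 0.77 px off 1.1 area 511
spacer_plate score 0.75 px off 81.8 area 393
plate [0.4289 0.092 ] 162.5 loss 0.544
plate [0.4289 0.092 ] 162.5 loss 0.089
plate [0.43 0.09] 0.0 loss 1.0
bronze_cap score 0.71 px off 1.5 area 451
bronze_cap score 0.7 px off 1.7 area 505
cap [0.653  0.1325] 18.1 loss 0.082
cap [0.6539 0.1308] 17.9 loss 0.113
cap [0.6529 0.1335] 18.0 loss 0.038
fixture score 0.86 px off 1.5 area 2395
fixture score 0.88 px off 1.4 area 5035
fix [ 0.4909 -0.2196] 12.3 loss 0.151
fix [ 0.4914 -0.2206] 12.1 loss 0.056
fix [ 0.4887 -0.2183] 12.2 loss 0.232
plinth_block score 0.54 px off 1.4 area 302
plinth_block score 0.7 px off 0.4 area 225
small [0.3614 0.4685] 95.0 loss 0.56
small [0.3781 0.4453] 0.7 loss 0.544
small [0.3609 0.4767] 94.7 loss 0.509
```

View pics/c1.png

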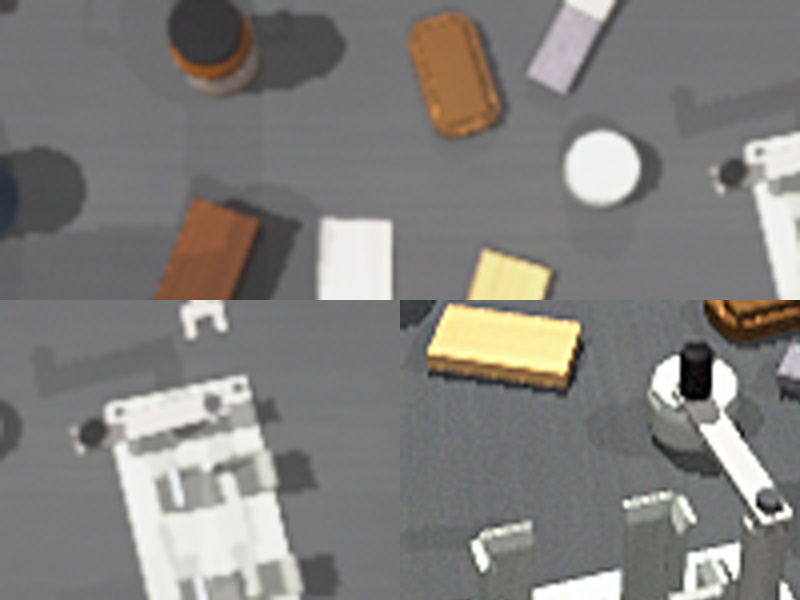

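The crop confirms the large timber block, the yellow plate and the cap right way up. The keeper's hinge is at the fixture's upper (+x) end, with the bar swung out and the knob at about (322,163). Next I'll refine the fixture, plate and knob.

Run:
```python
from h import *
T=env.grab_frame("top");Sd=env.grab_frame("side")
fm=[]
for f in(T,Sd):
    hsv=cv2.cvtColor(f["image"],cv2.COLOR_BGR2HSV); u=proj(f,[.429,.092,.01])[0].astype(int)
    m=cv2.inRange(hsv,(12,60,70),(35,255,255)); n,l=cv2.connectedComponents(m); m=l==l[u[1],u[0]]; print(m.sum(),l[u[1],u[0]]); fm.append((f,m))
for g in(fm,fm[:1],fm[1:]):
    p,e=fit(g,PLATE,(.429,.092,np.radians(162))); print("plate",np.round(p[:2],4),round(np.degrees(p[2]),1),e)
p=np.array([.4909,-.2196,np.radians(12.2)]); out=[]
for f,(u,v,w,h) in((T,(300,130,100,100)),(Sd,(210,210,130,130))):
    k=400//w if False else 400/w
    im=cv2.resize(f["image"][v:v+h,u:u+w],None,fx=k,fy=k,interpolation=cv2.INTER_CUBIC)[:400]
    for P in FIX:
        h=cv2.convexHull((((proj(f,world(P,p))-[u,v]+.5))*k).astype(np.int32)); cv2.polylines(im,[h],True,(0,0,255),1)
    m=pick(f,"fixture",p); mm=cv2.resize(m[v:v+100 if f is T else v+130,u:u+w].astype(np.uint8),(400,400)); cs,_=cv2.findContours(mm,cv2.RETR_LIST,2); cv2.drawContours(im,cs,-1,(0,255,0),1)
    hd=world(np.array([[.108,0,.115]]),p); cv2.circle(im,tuple(((proj(f,hd)[0]-[u,v]+.5)*k).astype(int)),4,(255,0,0),1)
    out.append(im)
cv2.imwrite("pics/ov1.png",np.hstack(out))
print("knob guess",back(T,(322.5,163),.151))
```

```text
590 43
609 196
plate [0.4313 0.0916] 162.6 0.06525012104888261
plate [0.4327 0.0928] 162.0 0.07047619047619047
plate [0.4301 0.0912] 163.4 0.04578772969173617
fixture score 0.87 px off 1.1 area 2480
fixture score 0.76 px off 2.7 area 4838
knob guess [ 0.54048478 -0.09497626  0.151     ]
```

View pics/ov1.png

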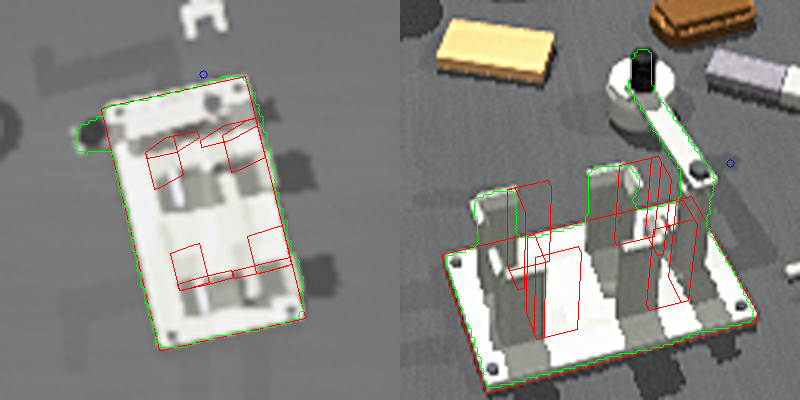

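The base outline fits, but the walls and hinge sit further along −x, so the pocket isn't centred on the base. I'll add the base offset and the keeper angle to the fit.

```bash
cat >> h.py <<'E'
def cyl(x,y,r,z0,z1): 
    t=np.linspace(0,2*np.pi,17); return np.array([(x+r*np.cos(a),y+r*np.sin(a),z) for a in t for z in(z0,z1)])
def fixparts(ox,th,leg=.012,fl=.004):
    P=[box(ox-.1125,ox+.1125,-.066,.066,0,.012)]
    for sx in(1,-1):
        for sy in(1,-1):
            for X0,X1,Y0,Y1,dx,dy in((.058,.064,leg,.039,fl,0),(.03,.064,.033,.039,0,fl)):
                b=box(X0,X1,Y0,Y1,.012,.088); t=box(X0+dx,X1+dx,Y0+dy,Y1+dy,.088,.099)
                t[::2,:2]=b[::2,:2]
                P+=[b*[sx,sy,1],t*[sx,sy,1]]
    return P+keepparts(th)
def keepparts(th):
    d=np.array([-np.cos(th),np.sin(th)]); n=np.array([d[1],-d[0]])
    bar=np.array([[*(np.array([.108,0])+a*d+b*n),z] for a in(-.011,.119) for b in(-.011,.011) for z in(.105,.115)])
    k=np.array([.108,0])+.108*d
    return [cyl(.108,0,.014,.012,.105),bar,cyl(*k,.011,.115,.151)]
E
python3 - <<'E'
from h import *
T=env.grab_frame("top");Sd=env.grab_frame("side")
ms=[]
for f in(T,Sd):
    m=pick(f,"fixture",(.49,-.21)); k=pick(f,"keeper",(.58,-.13)); m=m|k if k is not None and k.sum()<3000 else m
    ms.append((f,cv2.resize(m.astype(np.float32),None,fx=S,fy=S)>.5))
def cost(q,w=ms):
    p=[q[0]/100,q[1]/100,q[2]/10]; P=fixparts(q[3]/100,q[4],q[5]/100)
    return sum(1-(r&m).sum()/(r|m).sum() for f,m in w for r in[render(f,P,p)>0])
for w in(ms,ms[1:]):
    best=None
    for th in(1.4,1.75,2.1):
        x0=np.array([47.2,-22.4,2.13,2,th,1.2])
        r=minimize(cost,x0,args=(w,),method="Nelder-Mead",options=dict(initial_simplex=np.vstack([x0,x0+np.diag([.6,.6,.4,.8,.2,.5])]),maxiter=500,xatol=.005,fatol=1e-4))
        if best is None or r.fun<best.fun: best=r
    q=best.x; print(q.round(3),np.degrees(q[2]/10),best.fun/len(w))
    if w is ms: Q=q
p=Q[:3]/[100,100,10]; P=fixparts(Q[3]/100,Q[4],Q[5]/100); out=[]
for f,(u,v,w) in((T,(300,130,100)),(Sd,(210,210,130))):
    k=400/w; im=cv2.resize(f["image"][v:v+w,u:u+w],(400,400),interpolation=cv2.INTER_CUBIC)
    for A in P: cv2.polylines(im,[cv2.convexHull(((proj(f,world(A,p))-[u,v]+.5)*k).astype(np.int32))],True,(0,0,255),1)
    out.append(im)
cv2.imwrite("pics/ov2.png",np.hstack(out))
E
```

```text
fixture score 0.92 px off 1.4 area 2356
keeper score 0.66 px off 11.7 area 272
fixture score 0.71 px off 1.3 area 4961
keeper score 0.56 px off 22.7 area 458
[ 46.5   -22.462   2.138   2.583   1.513   1.421] 12.24746947318953 0.04071661475263233
[ 46.45  -22.396   2.139   2.704   1.527   1.321] 12.256144265796593 0.04464672213938725
```

View pics/ov2.png

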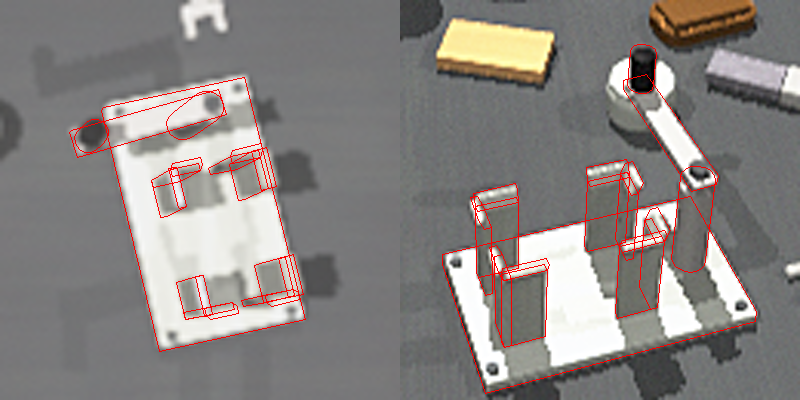

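The model now matches walls, post, bar and knob. The fixture is at (0.465, −0.2246) with yaw 12.25°, and the keeper is at about 1.51 rad. Now I'll pick the block and insert it. I grip it 34 mm up so the gripper body clears the walls and the bar.

```bash
cat >> h.py <<'E'
FX=np.array([.465,-.2246]); FY=12.25
def fx2w(x,y):
    c,s=np.cos(np.radians(FY)),np.sin(np.radians(FY)); return FX+[c*x-s*y,s*x+c*y]
def st(tag):
    s=env.read_state(); print(tag,"t",round(s["clock"],1),"pos",s["position"].round(4),"F",s["force"].round(1),"open",round(s["opening"],3),"ff",round(s["finger_force"],1)); return s
def fetch(x,y,yaw,h,grip):
    o=[180,0,yaw]; env.goto([x,y,.16],o); env.gripper_to(1.0)
    hit=env.move_straight([x,y,h],rate=.12,force_limit=15); st(f"at part hit={hit}")
    env.gripper_to(0.0,grip); env.dwell(.2); st("gripped")
    env.move_straight([x,y,.22],rate=.2); s=st("lifted"); return s["opening"]>.6
def insert(h,zb,dx=0,dy=0):
    """bring a part held h above its underside down on to a seat at height zb; True if home"""
    x,y=fx2w(dx,dy); o=[180,0,FY]
    env.goto([x,y,.24],o); env.move_straight([x,y,max(.105,zb+.01)+h],rate=.2); env.dwell(.2); st("hover")
    hit=env.move_straight([x,y,zb+.005+h],rate=.06,force_limit=12); s=st(f"near hit={hit}")
    if hit: return False
    hit=env.move_straight([x,y,zb-.004+h],rate=.015,force_limit=6); s=st(f"down hit={hit}")
    return abs(s["position"][2]-h-zb)<.003
def letgo():
    env.gripper_to(.88); env.dwell(.2); s=st("open"); p=s["position"]; env.move_straight([p[0],p[1],.24],rate=.2)
E
python3 - <<'E'
from h import *
if fetch(.474,.351,-20.9,.034,40):
    print(insert(.034,.012))
E
```

```text
at part hit=False t 4.3 pos [0.4745 0.3515 0.0348] F [ 0.3  0.2 -0.1] open 0.999 ff 0.0
gripped t 5.1 pos [0.4743 0.3513 0.0343] F [0.7 0.9 2.4] open 0.709 ff 40.0
lifted t 6.2 pos [0.4731 0.3502 0.2182] F [ 1.4 -0.2 -2.8] open 0.711 ff 40.0
hover t 9.1 pos [ 0.466  -0.2247  0.1405] F [-0.2 -0.4 -1.9] open 0.712 ff 40.0
near hit=False t 10.7 pos [ 0.4653 -0.2247  0.0514] F [ 0.  -0.2 -2.3] open 0.707 ff 40.0
down hit=True t 11.2 pos [ 0.4652 -0.2247  0.0463] F [-0.5  1.   4.6] open 0.708 ff 40.0
True
```

Run:
```python
from h import *
letgo()
if fetch(.4313,.0916,-17.4,.004,35):
    print(insert(.004,.062))
    f=env.grab_frame("side"); cv2.imwrite("pics/s2.png",cv2.resize(f["image"][190:350,190:350],(600,600),interpolation=cv2.INTER_CUBIC))
```

```text
open t 12.0 pos [ 0.464  -0.2243  0.0452] F [ 0.1  0.3 -0.2] open 0.878 ff 0.0
at part hit=False t 16.3 pos [0.4317 0.0919 0.0045] F [-0.5 -0.1  0.5] open 1.0 ff 0.0
gripped t 17.1 pos [0.4316 0.0918 0.0042] F [-0.6  0.4  3.4] open 0.707 ff 35.0
lifted t 18.3 pos [0.4303 0.0911 0.2186] F [ 0.6 -0.5 -2.7] open 0.71 ff 35.0
hover t 20.5 pos [ 0.4659 -0.2247  0.1103] F [ 0.1 -0.  -0.8] open 0.707 ff 35.0
near hit=False t 21.3 pos [ 0.4653 -0.2247  0.071 ] F [ 0.6  0.4 -1.9] open 0.71 ff 35.0
down hit=True t 21.7 pos [ 0.4653 -0.2246  0.0662] F [0.  0.9 4.9] open 0.708 ff 35.0
True
```

View pics/s2.png

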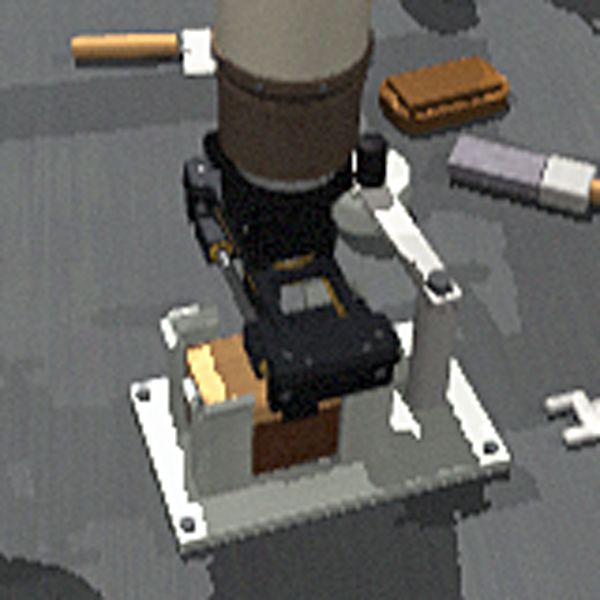

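The plate sits flush on the block between the walls, with no gap visible. Next is the cap.

Run:
```python
from h import *
letgo()
if fetch(.6532,.1325,18.1,.004,50):
    ok=insert(.004,.078); print(ok)
    if ok:
        letgo()
        p=np.r_[fx2w(.108-.108*np.cos(1.513),.108*np.sin(1.513)),.23]
        env.goto(p,[180,0,FY-86.7]); env.gripper_to(.5)
        T=env.grab_frame("top");F=env.grab_frame("side")
        k=lambda f,u,v,w:cv2.resize(f["image"][v:v+w,u:u+w],(400,400),interpolation=cv2.INTER_CUBIC)
        cv2.imwrite("pics/s3.png",np.hstack([k(T,290,120,110),k(F,200,200,150)])); st("by knob")
        print([np.round(d["xyz"],3) for f in (T,F) for d in env.search_frame(f,"keeper_knob")])
```

```text
open t 22.6 pos [ 0.4641 -0.2244  0.0651] F [ 0.1  0.2 -0.7] open 0.879 ff 0.0
at part hit=False t 27.1 pos [0.6539 0.1328 0.005 ] F [-0.  -0.8 -0.7] open 0.997 ff 0.0
gripped t 27.9 pos [0.6532 0.1328 0.0043] F [-1.3  0.8  2.7] open 0.708 ff 50.0
lifted t 29.1 pos [0.6522 0.1322 0.2179] F [ 0.2 -0.  -4.2] open 0.704 ff 50.0
hover t 31.6 pos [ 0.466  -0.2247  0.1104] F [ 1.   0.1 -3.1] open 0.712 ff 50.0
near hit=False t 32.2 pos [ 0.4648 -0.2247  0.0865] F [-0.3  0.1 -3.8] open 0.705 ff 50.0
down hit=True t 32.6 pos [ 0.4653 -0.2246  0.0822] F [-0.1  1.   5.5] open 0.706 ff 50.0
True
open t 33.4 pos [ 0.4635 -0.2242  0.0804] F [ 0.5 -0.   0.3] open 0.88 ff 0.0
by knob t 36.8 pos [ 0.5416 -0.0976  0.23  ] F [-0.6 -0.2  0.3] open 0.502 ff 0.0
[array([ 0.553, -0.144,  0.116])]
```

View pics/s3.png

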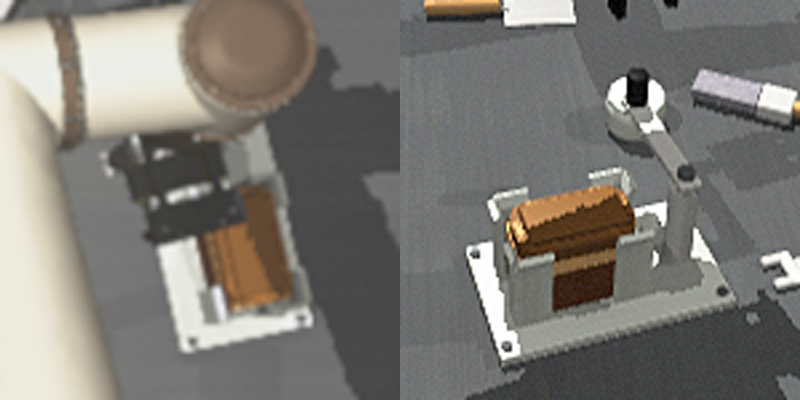

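The side crop shows the stack complete, flat and square: dark block, yellow plate and cap. The keeper hasn't moved, and the fingers (top of the crop) are above the knob at about (638,85). Next I'll grip the knob and swing the bar.

Run:
```python
from h import *
kp=lambda th,z=.127: np.r_[fx2w(.108-.108*np.cos(th),.108*np.sin(th)),z]
hit=env.move_straight(kp(1.513),rate=.1,force_limit=8); s=st(f"down hit={hit}")
if not hit:
    env.gripper_to(0.,8); s=st("knob gripped")
    if .15<s["opening"]<.4:
        for th in list(np.linspace(1.513,.09,9)[1:]):
            hit=env.move_straight(kp(th),[180,0,FY-np.degrees(th)],rate=.08,force_limit=25)
            if hit: break
        s=st(f"swung th={th:.2f} hit={hit}")
        if not hit:
            hit=env.move_straight(kp(-.04),[180,0,FY],rate=.02,force_limit=8); s=st(f"stop hit={hit}")
            r=s["position"][:2]-fx2w(.108,0); print("bar angle",np.degrees(np.arctan2(r[1],r[0]))-FY-180, "want 0")
```

```text
down hit=False t 38.1 pos [ 0.5421 -0.0976  0.1277] F [ 0.   0.1 -0.1] open 0.499 ff 0.0
knob gripped t 38.6 pos [ 0.5417 -0.0976  0.1272] F [ 0.2 -1.   1. ] open 0.246 ff 8.0
swung th=0.09 hit=False t 41.8 pos [ 0.4637 -0.2148  0.1271] F [-1.9  0.4  5.3] open 0.251 ff 8.0
stop hit=True t 42.3 pos [ 0.465  -0.2235  0.127 ] F [-0.4  2.6  3.8] open 0.244 ff 8.0
bar angle -360.58286867752525 want 0
```

Run:
```python
from h import *
kp=lambda th,z=.127: np.r_[fx2w(.108-.108*np.cos(th),.108*np.sin(th)),z]
hit=env.move_straight(kp(-.07),[180,0,FY],rate=.02,force_limit=14); s=st(f"stop hit={hit}")
env.gripper_to(.5); env.dwell(.2); p=st("open")["position"]
env.move_straight([p[0],p[1],.24],rate=.15); env.goto([.35,.3,.3],[180,0,0])
T=env.grab_frame("top");F=env.grab_frame("side")
k=lambda f,u,v,w:cv2.resize(f["image"][v:v+w,u:u+w],(400,400),interpolation=cv2.INTER_CUBIC)
def ov(f,u,v,w,d):
    im=k(f,u,v,w)
    if d:
        for A in keepparts(0.)[1:]: cv2.polylines(im,[cv2.convexHull(((proj(f,world(A,[*FX,np.radians(FY)]))-[u,v]+.5)*400/w).astype(np.int32))],True,(0,0,255),1)
    return im
cv2.imwrite("pics/s4.png",np.hstack([ov(T,300,130,100,1),ov(F,210,210,130,1)])); st("end")
```

```text
stop hit=True t 42.6 pos [ 0.4651 -0.2235  0.1269] F [-0.5  5.2  5.4] open 0.25 ff 8.0
open t 43.5 pos [ 0.465  -0.2246  0.127 ] F [ 0. -0.  1.] open 0.501 ff 0.0
end t 46.4 pos [0.3504 0.2995 0.2998] F [-0.4  0.4 -0.2] open 0.496 ff 0.0
```

View pics/s4.png

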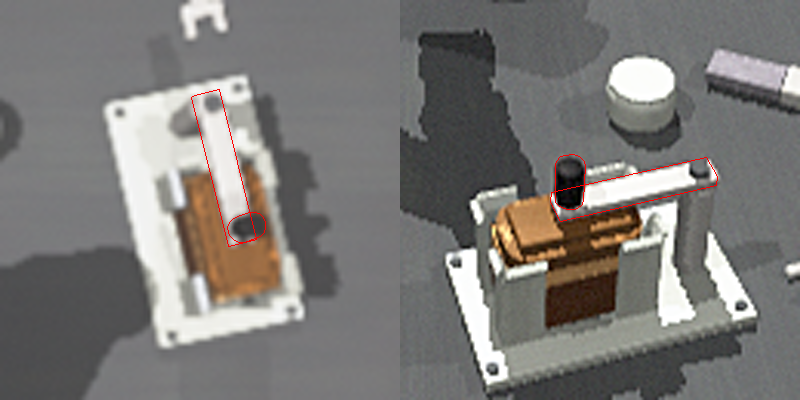

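The bar lies on the predicted zero-angle outline, with the knob over the pocket centre. It met a hard stop there, and the stack underneath is intact.

```bash
python3 -c "
from workcell import env
print(env.close_job())"
```

```text
the job is handed in; nothing more can be done
None
```

The job is handed in, but the close-out call returned no verdict: block, plate and cap are stacked home in the pocket, and the keeper is swung in to its stop and released, at about 46 s of the 72 s allowed.

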